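# Pull an LED driver out of a roofed test dock

### The arm

A 7-joint arm with a two-finger parallel gripper is mounted at the origin on a cart in front of the work surface, level with it; the furniture and walls round the work are solid. World frame = base frame: x ahead of the robot, y to its left, z up, the work surface at z = 0. Lengths are in m, angles in rad, forces in N, time in s.
With the tool pointing down it reaches from about 0.4 to 0.85 m from the base axis. Payload 10.4 kg.
Tool frame: the origin (TCP) lies on the centre line of the jaws, within the pads' length; the fingertips stand 11 mm ahead of it and the grasp point (between the pads) lies 8 mm behind it; z points along the fingers, x is the direction in which the jaws open and shut, and the axes are right-handed (so a half turn about z gives the same grasp; the last joint's range is limited). The gripper opens to 85 mm and grips with 20 to 120 N. Pads are 22 mm wide; open, the fingers measure 114 mm over their backs; the gripper's body (76 mm by 85 mm) begins 54 mm behind the grasp point. The pads swing forward as they close: fully open they stand 13 mm farther back than shut.
Start: joints at [1.18, 0.332, -0.065, 1.46, 0.022, 1.35, -0.088], TCP at [0.225, -0.583, 0.242] pointing down, gripper open.
Joint ranges: [-2.6, 2.6], [-0.5, 2.12], [-1.47, 1.34], [0.16, 2.42], [-1.27, 4.41], [0.06, 2.06], [-2.6, 2.6]. Speed limits (rad/s): [2.22, 2.22, 2.79, 2.79, 3.14, 3.14, 3.14].

### API

Orientations are given as a unit quaternion [x, y, z, w].
In Python, from workcell import get_obs, camera, hand_in, boxes_of, silhouettes, pinpoint gives the robot as it stands.
- The arm moves only by the shell command python3 -m creep 'ROWS' [FORCE]. ROWS is JSON, one flat list of numbers, 7 for each row, row after row: the shift along the tool's x, y, z in cm, then the turn, a rotation vector about the tool's x, y, z in degrees, then the finger opening in cm, from 0 to 8.54. A call has 1 to 20 rows; each row is the pose to reach, as a shift and turn from the pose commanded when the call began, along the tool's axes at that moment; what a row does not reach only later rows make up. A row lasts 1/12 s, in which the tool goes at most 41.7 mm and 7.16 degrees, less where a joint would pass 70% of its speed; a pose out of reach is approached as far as the arm can. A call with a gripper value outside its range is refused whole. The fingers move at their own pace and stop on an object; FORCE is the grip in N (left out, the last holds). Time passes only in rows, so rows that repeat a pose let the fingers close. It gives the time, the measured TCP pose, the force and the opening at its end, in the units of the state.
- get_obs(): the state, without advancing time (a new reading comes with each control period).
- camera(name): name is "scene" or "top"; returns a dict with "pixels" (420x560x3 uint8, red, green, blue), "range_z" (420x560 float32, m along the optical axis (not along the pixel's ray), 0 where there is no reading), "intrinsics" (3x3 intrinsics, pixels), "T" (4x4, takes a point from camera to world coordinates). Camera axes: x right, y down, z forward; pixel columns grow to the right and rows downward; lengths in m; the calibration is good to about 2 mm. A picture is of the moment at which its call begins.
- hand_in(): hands the job in, once; it reports no verdict.
Trained networks look in a picture, given as the dict that the camera call returned (one of the last four; its "shot" number tells which), for a name from the list of things; names that differ only in an ending like _2 or _b are one class to them, and where a whole thing is asked for, a point or a joint stands for the part that bears it (a point fixed in the world has none). Each returns a list of dicts, best first, with "conf" (0 to 1); they miss things now and then, are a little off and sometimes report something else, mostly with a low value. They report only what shows in the picture. A call takes as long as a camera call.
- boxes_of(picture, query): "at" ([x, y, z] in m, in world coordinates, good to about 4 mm: the middle of the surface that is visible of it).
- silhouettes(picture, query): "pixels" (420x560 bool, what is visible of it).
- pinpoint(picture, query): "at" ([x, y, z] in m, in world coordinates, good to about 4 mm: a listed point, or the origin of a listed thing).
The state is a dict: "clock": time; "joint_pos": joint angles; "joint_velocities": joint speeds; "tau": joint torques, N m; "position": TCP position; "ee_rot": TCP orientation; "ft_force": force on the tool from outside, world axes, zero at the start; "torque": the same for the moment, N m; "grip_width": opening from 0.0 (shut) to 1.0 (fully open).
Only numpy, scipy, OpenCV 4.12 (cv2) and the standard library are available. Lean on these libraries where they do the work, as an engineer would, in place of code of your own. Each camera call takes 0.05 s, during which the arm holds its last target. There are 200 camera calls.

### The job

The LED driver in the test dock has finished its test. Pull it out through the open side of its bay and lay it flat, right way up, in the shallow steel tray; set it down, do not drop it from up high. Leave the finned dummy load in the other bay seated where it is.

Things in the scene. Friction and masses are not known exactly. Their poses are not given: they have to be found in the camera images.
- led_driver: Smooth white plastic LED driver brick lying in one of the dock's two bays (which one varies): 34 (its x) x 113 (its y) x 21 mm high, 0.08 to 0.18 kg. Origin at the centre of the underside, z up. Its +y end, where a thin white lead leaves (no obstacle), sticks 44 to 50 mm out of the dock's open side, hanging 12 mm above the bench; grip that end across the 34 mm width (x) and pull along +y. It lies unfastened. Another driver brick, lying on the bench in front, is a bystander.
- dock: Fixed test dock, a low grey box 200 (x) x 100 (y) x 45 mm high with a flat aluminium roof with vent slots. Origin at the centre of its underside, z up. Two bays at x = -50 and x = +50 mm, each 42 mm wide, 27 mm high, floor 12 mm above the bench, closed at the back and roofed; their only opening is in the side at y = +50 mm (facing the robot's left). Nothing of the dock lies ahead of that side. A part in a bay has its y axis along the dock's y and is inserted 63 to 69 mm.
- dummy_load: Aluminium block with lengthwise cooling fins and two small brass studs at its outer end, in the dock's other bay; same outer size as the driver, 34 x 113 x 21 mm, same origin and axes. Loose; to be left in place.
- tray: Fixed open steel tray, 180 (x) x 240 (y) x 16 mm high, walls 4 mm thick, inner floor 4 mm above the bench and clear. Origin at the centre of the underside, z up.

How it is judged:
On the way:
1. the driver is pulled wholly out of its bay through the open side (y of led_driver in the frame of dock above 0.107 m), for 0.1 s.
At the end, for the whole second after the job is handed in: The LED driver lies at rest, flat (within 6 degrees) and right way up on the tray's inner floor (underside within 5 mm of it), inside the rim, released; the dummy load is within 15 mm of where it started (x of led_driver in the frame of tray between -0.08 and 0.08 m and y of led_driver in the frame of tray between -0.11 and 0.11 m and z of led_driver in the frame of tray below 0.009 m and angle between led_driver's own z axis and vertical below 0.1 rad and linear speed of led_driver below 0.02 m/s and distance of dummy_load from where it was at the start of the episode below 0.015 m); the robot touches nothing.
It fails at once if the driver is let go in the air, more than 60 mm above the bench (height (world z) of led_driver above 0.06 m and contact force between the fingers and led_driver below 0.01 N).
It fails at once if the dummy load is dragged more than 15 mm from its place (distance of dummy_load from where it was at the start of the episode above 0.015 m).
It also fails if it takes over 40 s, if anything falls off the work surface, if the arm or the gripper's body presses on something with over 40 N, if the wrist force passes 120 N, or if a joint passes its speed limit or range.

## Working session

There is one attempt and no reset: what is moved stays moved. The work goes in short steps, Python scripts to look and compute and a shell command to move; the robot and the scene stay as the last step left them, time stands still between calls to the robot, and variables do not carry over. Pictures are saved under pics/ and viewed, on a budget of 10 in all, crops included, one or two more only if the job needs it, and the job is handed in when it is done.

```bash
mkdir -p pics; ls
python3 - <<'E'
from workcell import *
import cv2,numpy as np
o=get_obs();print({k:np.round(v,3) for k,v in o.items()})
for n in ("scene","top"):
    p=camera(n);cv2.imwrite(f"pics/{n}0.png",p["pixels"][:,:,::-1])
    print(n,np.round(p["T"],2).tolist())
    for q in ("led_driver","dock","dummy_load","tray"):
        for f in (boxes_of,pinpoint):
            print(q,f.__name__,[(np.round(d["at"],3).tolist(),round(d["conf"],2)) for d in f(p,q)[:3]])
E
```

```text
pics
{'clock': np.float64(0.0), 'joint_pos': array([ 1.18 ,  0.333, -0.065,  1.461,  0.022,  1.35 , -0.089]), 'joint_velocities': array([ 0.001, -0.001,  0.   , -0.002, -0.   ,  0.001, -0.001]), 'tau': array([-1.0000e-03, -6.2546e+01,  4.8000e-02, -3.9161e+01,  1.6000e-02,
        1.0000e-02,  0.0000e+00]), 'position': array([ 0.225, -0.583,  0.242]), 'ee_rot': array([ 0.824, -0.566, -0.001, -0.   ]), 'ft_force': array([-0.346,  0.25 , -0.292]), 'torque': array([ 0.025, -0.032, -0.022]), 'grip_width': np.float64(1.0)}
scene [[-0.61, -0.54, 0.59, -0.01], [-0.8, 0.42, -0.44, 0.48], [-0.01, -0.73, -0.68, 0.74], [0.0, 0.0, 0.0, 1.0]]
led_driver call [([0.625, -0.115, 0.028], 0.7)]
led_driver call [([0.631, -0.153, 0.012], 0.72)]
dock call [([0.564, -0.184, 0.05], 0.64)]
dock call [([0.584, -0.193, 0.002], 0.93)]
dummy_load call [([0.532, -0.12, 0.029], 0.68)]
dummy_load call [([0.533, -0.151, 0.015], 0.85), ([0.58, -0.193, 0.004], 0.18)]
tray call [([0.594, 0.22, -0.001], 0.94)]
tray call [([0.6, 0.215, -0.004], 0.82)]
top [[-0.02, -1.0, 0.08, 0.5], [-1.0, 0.02, 0.02, 0.01], [-0.02, -0.08, -1.0, 1.1], [0.0, 0.0, 0.0, 1.0]]
led_driver call [([0.632, -0.116, 0.034], 0.67)]
led_driver call [([0.633, -0.155, 0.015], 0.67), ([0.532, -0.15, 0.014], 0.31)]
dock call [([0.585, -0.188, 0.044], 0.56)]
dock call [([0.584, -0.194, -0.001], 0.68)]
dummy_load call [([0.532, -0.12, 0.025], 0.59)]
dummy_load call []
tray call [([0.604, 0.216, 0.004], 0.83)]
tray call []
```

View pics/scene0.png

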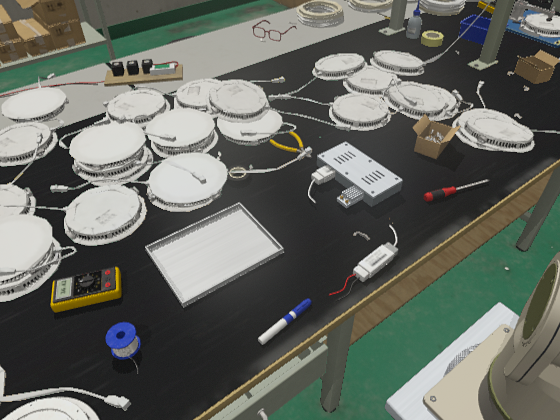

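View pics/top0.png

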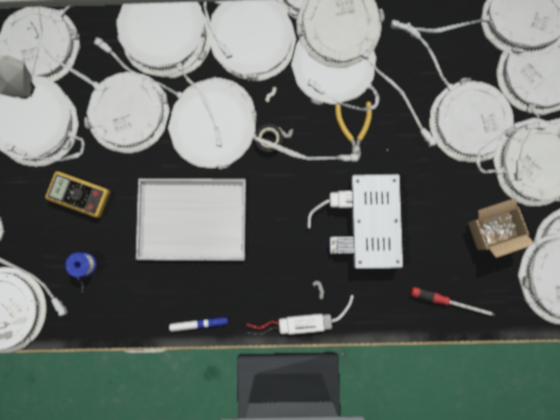

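The scene view shows the dock at about (360,172), with the white driver sticking out at (322,175) and the finned load at (350,195). In the top view the driver is at (342,199), the load at (343,245) and the tray at (190,220). The driver is in the far bay. Next I measure from both views.

```bash
cat > h.py <<'E'
from workcell import *
import cv2,numpy as np
from scipy.spatial.transform import Rotation as R
def cloud(p,m):
    v,u=np.nonzero(m&(p["range_z"]>0)); z=p["range_z"][v,u]
    c=np.linalg.inv(p["intrinsics"])@np.array([u+.5,v+.5,np.ones(len(u))])*z
    return (p["T"][:3,:3]@c).T+p["T"][:3,3]
E
python3 - <<'E'
from h import *
for n in ("scene","top"):
    p=camera(n)
    for q in ("led_driver","dummy_load","dock","tray"):
        s=silhouettes(p,q)
        if not s: print(n,q,None);continue
        c=cloud(p,s[0]["pixels"]); 
        top=np.percentile(c[:,2],80); t=c[abs(c[:,2]-top)<.006]
        r=cv2.minAreaRect(t[:,:2].astype(np.float32)*1000)
        print(n,q,round(s[0]["conf"],2),len(c),"z",np.round(np.percentile(c[:,2],[5,50,80,95]),3),"xy5-95",np.round(np.percentile(t[:,:2],[3,50,97],axis=0),3).tolist(),np.round(r[0]),np.round(r[1]),round(r[2],1))
E
```

```text
scene led_driver 0.54 318 z [0.013 0.03  0.033 0.035] xy5-95 [[0.615, -0.149], [0.629, -0.123], [0.647, -0.098]] [ 632. -124.] [58. 40.] 82.2
scene dummy_load 0.62 348 z [0.016 0.029 0.032 0.034] xy5-95 [[0.516, -0.15], [0.531, -0.126], [0.547, -0.101]] [ 533. -124.] [54. 34.] 88.4
scene dock 0.66 2827 z [0.01  0.044 0.046 0.047] xy5-95 [[0.484, -0.239], [0.571, -0.19], [0.673, -0.145]] [ 581. -194.] [201. 103.] 0.1
scene tray 0.7 7533 z [0.002 0.004 0.006 0.015] xy5-95 [[0.511, 0.103], [0.596, 0.222], [0.684, 0.324]] [598. 214.] [242. 182.] 88.3
top led_driver 0.87 368 z [0.023 0.031 0.033 0.035] xy5-95 [[0.616, -0.147], [0.633, -0.127], [0.649, -0.101]] [ 633. -120.] [55. 34.] 89.1
top dummy_load 0.96 370 z [0.018 0.024 0.032 0.034] xy5-95 [[0.517, -0.146], [0.534, -0.127], [0.548, -0.104]] [ 533. -125.] [46. 31.] 88.4
top dock 0.78 4435 z [0.04  0.044 0.046 0.048] xy5-95 [[0.488, -0.244], [0.58, -0.197], [0.674, -0.15]] [ 582. -197.] [101. 199.] 89.3
top tray 0.84 8558 z [0.    0.004 0.006 0.014] xy5-95 [[0.518, 0.103], [0.598, 0.213], [0.681, 0.324]] [598. 212.] [242. 180.] 88.5
```

Both views agree: the driver centreline is at x≈0.632, its end at y≈-0.098 and its top at z≈0.033. The dock face is at y≈-0.146 and the tray centre at (0.598, 0.213). I'll go above the grasp point (0.632, -0.121, 0.12). In tool axes that is x -28.4, y -54.5, z +12.2 cm, with a turn of -68.5°.

```bash
python3 -m creep '[-14,-27,2,0,0,-34,7, -28.4,-54.5,10,0,0,-68.5,7, -28.4,-54.5,10,0,0,-68.5,7, -28.4,-54.5,10,0,0,-68.5,7, -28.4,-54.5,10,0,0,-68.5,7, -28.4,-54.5,10,0,0,-68.5,7, -28.4,-54.5,10,0,0,-68.5,7, -28.4,-54.5,10,0,0,-68.5,7, -28.4,-54.5,10,0,0,-68.5,7, -28.4,-54.5,10,0,0,-68.5,7, -28.4,-54.5,10,0,0,-68.5,7, -28.4,-54.5,10,0,0,-68.5,7, -28.4,-54.5,10,0,0,-68.5,7, -28.4,-54.5,10,0,0,-68.5,7, -28.4,-54.5,12.2,0,0,-68.5,7, -28.4,-54.5,12.2,0,0,-68.5,7, -28.4,-54.5,12.2,0,0,-68.5,7, -28.4,-54.5,12.2,0,0,-68.5,7, -28.4,-54.5,12.2,0,0,-68.5,7, -28.4,-54.5,12.2,0,0,-68.5,7]' 80
python3 - <<'E'
from h import *
o=get_obs();print(o["clock"],o["position"],R.from_quat(o["ee_rot"]).as_matrix().round(3).tolist(),o["grip_width"])
p=camera("scene");cv2.imwrite("pics/s1.png",cv2.resize(p["pixels"][100:260,240:460,::-1],None,fx=3.5,fy=3.5))
s=silhouettes(p,"led_driver")
for d in s[:1]:
    c=cloud(p,d["pixels"]);print(d["conf"],len(c),np.percentile(c,[3,50,97],axis=0).round(3).tolist())
E
```

```text
clock: 3.07
position: [0.631, -0.1244, 0.1214]
ee_rot: [1.0, -0.005, 0.001, 0.001]
ft_force: [0.3, -0.4, -0.2]
grip_width: 0.821
3.0667 [ 0.63100438 -0.12442494  0.12141346] [[1.0, -0.01, 0.001], [-0.01, -1.0, -0.001], [0.001, 0.001, -1.0]] 0.820584194066746
0.53 305 [[0.615, -0.149, 0.015], [0.628, -0.122, 0.03], [0.665, -0.096, 0.035]]
```

View pics/s1.png

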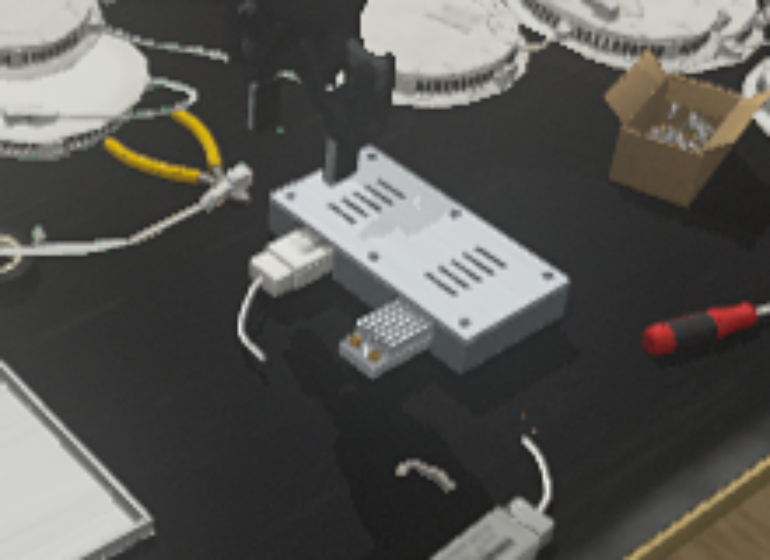

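The close-up shows the driver end at about (290,265), undisturbed, with the gripper fingers straddling it from above. The finned load is at (385,335), clear of the fingers. I go down and grip.

```bash
python3 -m creep '[0,-0.3,3,0,0,0,7, 0,-0.3,6,0,0,0,7, 0,-0.3,8,0,0,0,7, 0,-0.3,9.3,0,0,0,7, 0,-0.3,9.8,0,0,0,7, 0,-0.3,9.8,0,0,0,7, 0,-0.3,9.8,0,0,0,5, 0,-0.3,9.8,0,0,0,3, 0,-0.3,9.8,0,0,0,2, 0,-0.3,9.8,0,0,0,2, 0,-0.3,9.8,0,0,0,2, 0,-0.3,9.8,0,0,0,2, 0,-0.3,9.8,0,0,0,2, 0,-0.3,9.8,0,0,0,2, 0,-0.3,9.8,0,0,0,2, 0,-0.3,9.8,0,0,0,2]' 80
```

```text
clock: 4.5
position: [0.6321, -0.1194, 0.0241]
ee_rot: [1.0, -0.004, 0.001, 0.0]
ft_force: [-0.9, 0.8, 6.6]
grip_width: 0.379
```

The fingers stopped at about 33 mm, so the driver is gripped. I pull straight along +y.

```bash
python3 -m creep '[0,-0.5,-0.1,0,0,0,2, 0,-1.5,-0.2,0,0,0,2, 0,-3,-0.2,0,0,0,2, 0,-4.5,-0.2,0,0,0,2, 0,-6,-0.2,0,0,0,2, 0,-7.5,-0.2,0,0,0,2, 0,-9,-0.2,0,0,0,2, 0,-10.5,-0.2,0,0,0,2, 0,-11.5,-0.2,0,0,0,2, 0,-12,-0.2,0,0,0,2, 0,-12,-0.2,0,0,0,2]'
python3 - <<'E'
from h import *
for n in ("scene","top"):
    p=camera(n)
    if n=="scene": cv2.imwrite("pics/s2.png",cv2.resize(p["pixels"][100:300,200:440,::-1],None,fx=3,fy=3))
    for q in ("led_driver","dummy_load"):
      for d in silhouettes(p,q)[:1]:
        c=cloud(p,d["pixels"]);print(n,q,d["conf"],len(c),np.percentile(c,[3,50,97],axis=0).round(3).tolist())
E
```

```text
clock: 5.42
position: [0.6319, 0.0032, 0.0243]
ee_rot: [1.0, -0.002, -0.0, -0.0]
ft_force: [0.4, -0.5, -1.2]
grip_width: 0.38
scene led_driver 0.89 319 [[0.613, -0.083, 0.015], [0.621, -0.032, 0.029], [0.643, 0.052, 0.034]]
scene dummy_load 0.74 374 [[0.515, -0.149, 0.014], [0.528, -0.119, 0.028], [0.548, -0.094, 0.034]]
top led_driver 0.45 11 [[0.58, 0.05, 0.013], [0.604, 0.061, 0.018], [0.615, 0.067, 0.024]]
```

View pics/s2.png

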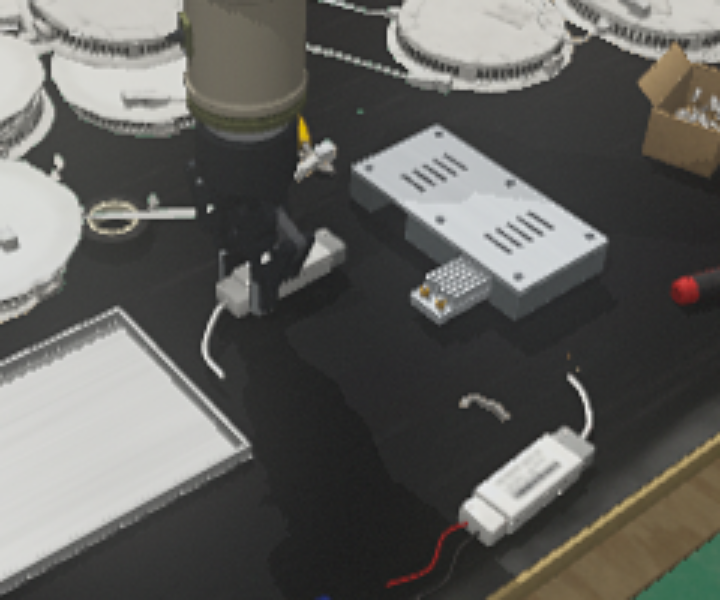

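The driver is fully out: level in the jaws at (285,270) in this crop, spanning y≈-0.083 to 0.03. The load at (450,290) has not moved. I lift about 35 mm and carry the driver over the tray.

```bash
python3 -m creep '[0,-0.5,-2,0,0,0,2, 0,-1,-3.5,0,0,0,2, -0.5,-4,-3.5,0,0,0,2, -1,-7,-3.5,0,0,0,2, -1.5,-10,-3.5,0,0,0,2, -2,-13,-3.5,0,0,0,2, -2.5,-16,-3.5,0,0,0,2, -3,-19,-3.5,0,0,0,2, -3.4,-22,-3.5,0,0,0,2, -3.4,-24,-3.5,0,0,0,2, -3.4,-24.6,-3.5,0,0,0,2, -3.4,-24.6,-3.5,0,0,0,2, -3.4,-24.6,-2,0,0,0,2, -3.4,-24.6,-1,0,0,0,2, -3.4,-24.6,-0.5,0,0,0,2, -3.4,-24.6,-0.5,0,0,0,2, -3.4,-24.6,-0.5,0,0,0,2]'
python3 - <<'E'
from h import *
for n in ("scene",):
    p=camera(n)
    cv2.imwrite("pics/s3.png",cv2.resize(p["pixels"][170:320,120:300,::-1],None,fx=4,fy=4))
    for q in ("led_driver","dummy_load"):
      for d in silhouettes(p,q)[:1]:
        c=cloud(p,d["pixels"]);print(n,q,d["conf"],len(c),np.percentile(c,[3,50,97],axis=0).round(3).tolist())
E
```

```text
clock: 7.13
position: [0.5998, 0.2459, 0.0285]
ee_rot: [1.0, -0.004, -0.001, 0.0]
ft_force: [0.1, -0.2, -0.8]
grip_width: 0.377
scene dummy_load 0.9 391 [[0.515, -0.15, 0.002], [0.528, -0.12, 0.028], [0.548, -0.095, 0.034]]
```

View pics/s3.png

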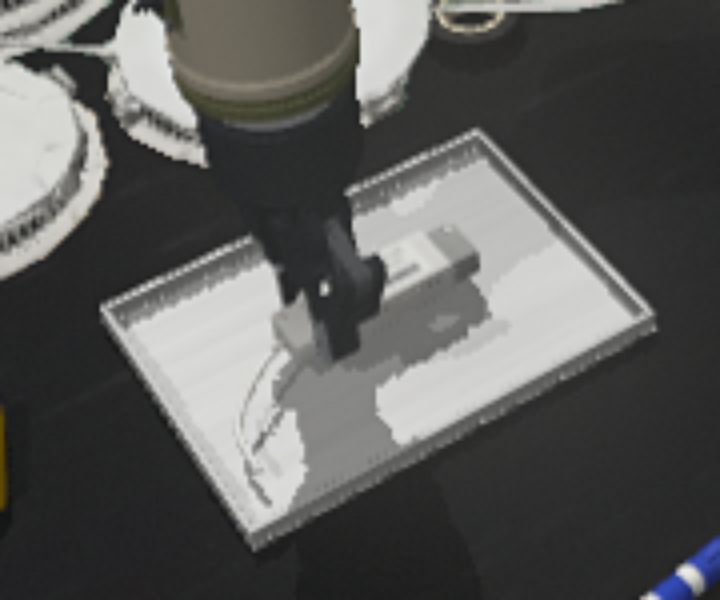

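The driver is level above the middle of the tray, at about (375,290) in the crop. I lower it slowly to contact, about 12 mm down.

```bash
python3 -m creep '[0,0,0.5,0,0,0,2, 0,0,0.8,0,0,0,2, 0,0,1,0,0,0,2, 0,0,1.1,0,0,0,2, 0,0,1.1,0,0,0,2, 0,0,1.1,0,0,0,2]'
```

```text
clock: 7.78
position: [0.5999, 0.247, 0.0183]
ee_rot: [1.0, -0.004, -0.0, 0.0]
ft_force: [-0.1, -0.4, -0.8]
grip_width: 0.378
```

```bash
python3 -m creep '[0,0,0.1,0,0,0,2, 0,0,0.2,0,0,0,2, 0,0,0.2,0,0,0,2, 0,0,0.2,0,0,0,2]'
```

```text
clock: 8.12
position: [0.6001, 0.2471, 0.0164]
ee_rot: [1.0, -0.004, 0.0, -0.0]
ft_force: [0.2, 0.1, -0.6]
grip_width: 0.381
```

```bash
python3 -m creep '[0,0,0.1,0,0,0,2, 0,0,0.1,0,0,0,2, 0,0,0.1,0,0,0,2]'
python3 - <<'E'
from h import *
p=camera("scene");cv2.imwrite("pics/s4.png",cv2.resize(p["pixels"][210:275,175:260,::-1],None,fx=8,fy=8))
E
```

```text
clock: 8.37
position: [0.6001, 0.247, 0.0163]
ee_rot: [1.0, -0.004, 0.0, 0.0]
ft_force: [-4.1, -2.2, 9.5]
grip_width: 0.379
```

View pics/s4.png

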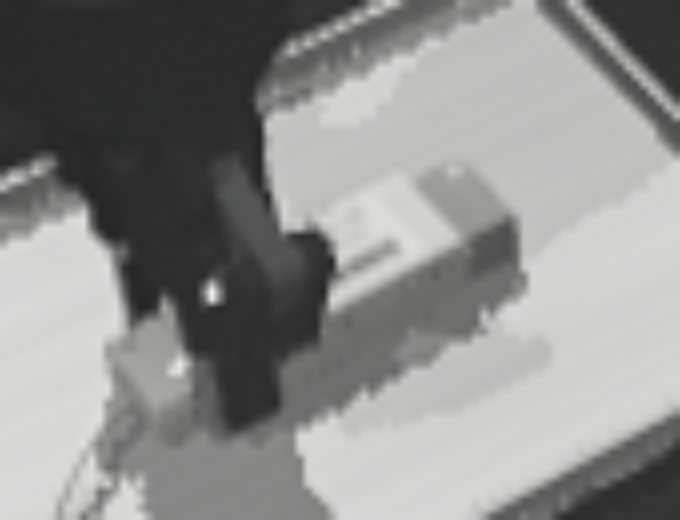

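Contact is made (9.5 N upward) and the driver looks flat on the tray floor. I open and retreat straight up.

```bash
python3 -m creep '[0,0,0,0,0,0,4, 0,0,0,0,0,0,5, 0,0,0,0,0,0,6, 0,0,0,0,0,0,6, 0,0,0,0,0,0,6, 0,0,0,0,0,0,6, 0,0,-1,0,0,0,6, 0,0,-3,0,0,0,6, 0,0,-6,0,0,0,6, 0,0,-9,0,0,0,6, 0,0,-13,0,0,0,6, 0,3,-17,0,0,0,6, 0,6,-20,0,0,0,6, 0,10,-20,0,0,0,6, 0,14,-20,0,0,0,6, 0,18,-20,0,0,0,6, 0,22,-20,0,0,0,6, 0,25,-20,0,0,0,6, 0,25,-20,0,0,0,6]'
python3 - <<'E'
from h import *
for n in ("scene","top"):
    p=camera(n)
    cv2.imwrite(f"pics/{n}5.png",p["pixels"][:,:,::-1])
    for q in ("led_driver","dummy_load"):
      for d in silhouettes(p,q)[:1]:
        c=cloud(p,d["pixels"]);print(n,q,d["conf"],len(c),np.percentile(c,[3,50,97],axis=0).round(3).tolist())
        if q=="led_driver":
            t=c[c[:,2]>.018];A=np.c_[t[:,:2],np.ones(len(t))];print("plane",np.linalg.lstsq(A,t[:,2],rcond=None)[0].round(3))
      print(n,q,"pin",[(np.round(d["at"],3),d["conf"]) for d in pinpoint(p,q)[:2]])
E
```

```text
clock: 10.0
position: [0.5981, -0.0119, 0.2159]
ee_rot: [1.0, -0.009, 0.0, 0.002]
ft_force: [0.4, -1.4, 0.0]
grip_width: 0.7
scene led_driver 0.96 954 [[0.565, 0.161, 0.005], [0.592, 0.223, 0.023], [0.614, 0.314, 0.027]]
plane [ 0.047 -0.001 -0.004]
scene led_driver pin [(array([0.6  , 0.213, 0.003]), 0.86)]
scene dummy_load 0.8 370 [[0.515, -0.149, 0.014], [0.528, -0.119, 0.029], [0.547, -0.094, 0.035]]
scene dummy_load pin [(array([ 0.53 , -0.154,  0.014]), 0.61)]
top led_driver 0.71 790 [[0.584, 0.156, 0.014], [0.6, 0.209, 0.024], [0.616, 0.266, 0.028]]
plane [0.006 0.001 0.02 ]
top led_driver pin [(array([0.602, 0.214, 0.005]), 0.68)]
top dummy_load pin []
```

View pics/scene5.png

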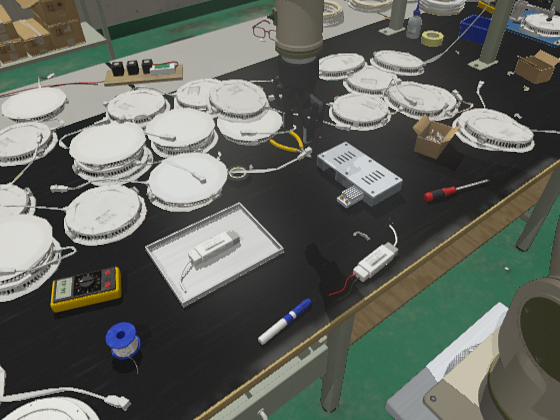

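The driver lies flat in the middle of the tray at (215,248), the load is still in its bay at (350,196), and the arm is clear of everything.

```bash
python3 -c "from workcell import *;print(hand_in())"
```

```text
the job is handed in; nothing more can be done
None
```

The job is handed in: I pulled the LED driver straight out of the far bay, set it down on the tray floor and let it go, at about 10 s on the robot's clock. I lowered it until I felt contact (about 9.5 N) before opening the fingers.

Last checks, from both cameras unless noted:
- **Driver position:** its origin is at about (0.601, 0.213, 0.004), within about 4 mm of the tray centre, with its top at about 25 mm. That puts it on the tray floor.
- **Driver tilt:** a plane fitted to its top in the top view came out under 0.5°. The same fit in the scene view gave about 2.7°, probably because it also caught points on the driver's side. Both are inside the 6° limit.
- **Dummy load:** its scene-view outline moved only a few millimetres from the start. The top view did not detect it in the last check.
- **Arm:** it stands clear of everything, at a height of 0.216 m.

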